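Lay out the home network around the router

ROBOT

A 6-joint arm with a two-finger parallel gripper is mounted at the origin on the work surface. World frame = base frame: x ahead of the robot, y to its left, z up, the work surface at z = 0. Lengths are in m, angles in rad, forces in N, time in s.
With the tool pointing down it reaches from about 0.375 to 0.9 m from the base axis. Payload 3.1 kg.
Tool frame: the origin (TCP) lies midway between the tips of the shut fingers; the grasp point (between the pads) lies 19 mm behind it; z points along the fingers, y is the line along which they close (so a half turn about z gives the same grasp; the last joint's range is limited). The gripper opens to 87 mm and grips with 3 to 60 N. Pads are 19 mm wide; open, the fingers measure 117 mm over their backs; the gripper's body (75 mm by 190 mm) begins 51 mm behind the grasp point.
Start: joints at [1.139, 0.527, 1.433, -0, 1.181, -0.178], TCP at [0.156, 0.605, 0.223] pointing down, gripper open.
Joint ranges: [-3.08, 3.08], [-0.75, 2.2], [0.22, 2.44], [-1.43, 4.57], [0, 2.65], [-2.85, 2.85]. Speed limits (rad/s): [2.79, 2.79, 3.14, 3.14, 3.14, 3.14].

INTERFACE

Orientations are given as a rotation vector (axis times angle).
In Python, from cell import state, read_camera, finish_job gives the robot as it stands.
- The arm moves only by the tool drive_tool, never from a script. Its argument "rows" is a list of rows, each a list of 5 numbers: the opening, from 0 (shut) to 1 (fully open), then the shift along the tool's x, y, z scaled (see below), then the turn about the tool's z scaled (see below). A call has 1 to 10 rows; each row shifts and turns the commanded pose from where the row before left it, along the tool's axes as they then stand; what a row does not reach is not made up. The controller multiplies each number of a shift by 0.3 m and each number of a turn by pi rad. A row lasts 1/12 s, in which the tool goes at most 41.7 mm and 7.16 degrees, less where a joint would pass 70% of its speed; a pose out of reach is approached as far as the arm can. A call with a number of a shift or a turn outside -1 to 1 is refused whole. A call with a gripper value outside its range is refused whole. The fingers move at their own pace and stop on an object; "newtons" is the grip in N (left out, the last holds). Time passes only in rows, so rows that do not move let the fingers close. It gives the time, the measured TCP pose, the force, the opening and the grip force at its end, in the units of the state.
- state(): the state, without advancing time (a new reading comes with each control period).
- read_camera(name): name is "scene" or "side" or "wrist"; returns a dict with "image" (384x512x3 uint8, red, green, blue), "mtx" (3x3 intrinsics, pixels), "camera_from_world" (4x4, takes a point from world to camera coordinates). Camera axes: x right, y down, z forward; pixel columns grow to the right and rows downward; lengths in m; the calibration is good to about 2 mm. A picture is of the moment at which its call begins. There is no depth.
- finish_job(): hands the job in; it is judged then, once.
The state is a dict: "time_s": time; "joint_pos": joint angles; "qvel": joint speeds; "joint_torque": joint torques, N m; "tool_pos": TCP position; "orientation": TCP orientation; "force": force on the tool from outside, world axes, zero at the start; "wrist_torque": the same for the moment, N m; "opening": finger opening in m; "finger_force": force on a finger pad.
Only numpy, scipy, OpenCV 4.12 (cv2) and the standard library are available. Lean on these libraries where they do the work, as an engineer would, in place of code of your own. Each camera call takes 0.05 s, during which the arm holds its last target. There are 200 camera calls.

TASK

Set out the home network on the desk ready for cabling: the white fibre terminal goes midway between the router and the potted plant, and the black telephone adapter midway between the router and the cordless phone, both squared up with the router, their fronts in line with its front and their sockets to the back like its own. Stack the grey metal switch centrally on the terminal, facing the same way, and lay the portable drive flat in front of the middle of the router, pointing straight at it with the black socket end towards it and about 3 cm clear of it. Leave the router, phone, plant, notebook and mobile where they are.

Things in the scene. Friction and masses are not known exactly. Their poses are not given: they have to be found in the camera images.
- router: Black router, slotted top, two upright antennas at its back. 130 (x) x 200 (y) x 32 mm high. Origin: centre of underside. +x points to its back (sockets, antennas), -x to its front (light strip on top along that edge); front face at x = -65 mm, sides at y = +-100 mm. Antennas at x 70 to 84, y +-85 mm, 175 mm high. Loose, 0.7 kg; its back is roughly away from the robot.
- terminal: White plastic fibre terminal box, the largest of the boxes to move: 66 (x) x 124 (y) x 30 mm high, flat top, about 220 g. Origin: centre of underside. +x points to its back (sockets; grey strip on the top there), -x to its front (short dark light window on the top). Grip it across the 66 mm between front and back. Starts with its back away from the robot, turned up to 46 degrees either way.
- switch: Grey steel five-port network switch: 62 (x) x 96 (y) x 25 mm high, flat top, about 240 g. Origin: centre of underside. +x points to its back (row of five sockets; pale strip on the top there), -x to its front (row of six small green lights on the top). Grip it across the 62 mm. Starts with its back away from the robot, turned up to 46 degrees either way.
- adapter: Small black plastic telephone adapter: 58 (x) x 86 (y) mm, straight sides up to 20 mm, raised lid with a round key to 34 mm high, about 150 g. Origin: centre of underside. +x points to its back (sockets; pale strip on the top there), -x to its front (two tiny green lights on the lid). Grip it across the 58 mm. Starts with its back away from the robot, turned up to 46 degrees either way.
- drive: Flat aluminium portable drive: 104 (x) x 56 (y) x 13 mm high, about 90 g. Origin: centre of underside. +x points to its socket end, which is a 14 mm long black rubber cap. Grip it across the 56 mm. Starts with that end away from the robot, turned up to 46 degrees either way.
- phone: Cordless phone with red front standing in its red and white charging base; foot 90 x 90 mm, about 170 mm high with the handset leaning to its back (+x). Origin: centre of underside. One piece, stands loose on the desk at one side of the router (left or right, its centre about 325 mm from the router's centre).
- plant: Small green plant in a round black pot, 90 mm across, about 150 mm high with leaves. Origin: centre of underside. Stands loose on the other side of the router from the phone, its centre about 325 mm from the router's centre.
- notebook: Closed dark notebook, 210 (x) x 148 (y) x 15 mm, with a pen lying on it (one piece with it). Origin: centre of underside. At the right of the desk; not to be moved.
- mobile: Mobile telephone lying face up, 146 (x) x 70 (y) x 8 mm. Origin: centre of underside. At the left of the desk; not to be moved.
There are look-alikes about, which are no part of the job. What is shaped like the switch but orange or purple is not meant. Leave any orange or purple look-alike of the terminal alone.

How it is judged:
By the outcome, as a careful person would: the job done as asked, in the order asked, and still so for the second after the job is handed in, with the robot touching nothing.
It also fails if it takes over 120 s, if anything falls off the work surface, if the arm or the gripper's body presses on something with over 40 N, if the wrist force passes 120 N, or if a joint passes its speed limit or range.

## Working session

There is one attempt and no reset: what is moved stays moved. The work goes in short steps, Python scripts to look and compute and a tool call to move; the robot and the scene stay as the last step left them, time stands still between calls to the robot, and variables do not carry over. Pictures are saved under pics/ and viewed, at most 14 in all, crops included, and the job is handed in when it is done.

Besides the shell and the picture viewer there is one more tool, called after "Emit:" by a JSON object that holds its "fn" and its "kwargs", one argument or row to a line. drive_tool: Moves the arm, as the interface text tells. Shifts and turns lie within -1 to 1; 1 stands for 0.3 m of shift or pi rad of turn. Its arguments: {"type":"object","properties":{"rows":{"type":"array","items":{"type":"array","items":{"type":"number"}}},"newtons":{"type":"number"}},"required":["rows"]}

```bash
ls; mkdir -p pics; python3 - <<'E'
from cell import state, read_camera
import cv2,numpy as np
print(state())
for n in ("scene","side","wrist"):
    c=read_camera(n); cv2.imwrite(f"pics/{n}0.png",c["image"][:,:,::-1]); np.savez(f"pics/{n}0.npz",**c)
    print(n,c["mtx"].round(1).tolist(),c["camera_from_world"].round(3).tolist())
a=cv2.imread("pics/scene0.png");cv2.imwrite("pics/scene0b.png",cv2.resize(a,(800,600),interpolation=cv2.INTER_CUBIC))
E
```

```text
pics
{'time_s': 0.0, 'joint_pos': array([ 1.13946539e+00,  5.28432574e-01,  1.43391083e+00,  3.48363698e-06,
        1.18137064e+00, -1.78464871e-01]), 'qvel': array([ 3.89958389e-04, -7.07543212e-04, -1.55486626e-04, -2.98683437e-06,
       -4.94766181e-04, -1.05161371e-03]), 'joint_torque': array([-4.05590499e-04, -4.40044641e+01, -1.76587307e+01,  6.31407439e-02,
        5.83623501e-02, -1.68936181e-04]), 'tool_pos': array([0.15600203, 0.60446488, 0.22158955]), 'orientation': array([-0.39606487, -3.11587976,  0.00317641]), 'force': array([ 1.0335873 , -0.10337497,  0.44422788]), 'wrist_torque': array([-0.01023281,  0.04085694, -0.01094551]), 'finger_force': 0.0, 'opening': 0.08723870315157574}
scene [[367.4, 0.0, 252.5], [0.0, 367.4, 189.5], [0.0, 0.0, 1.0]] [[-0.719, 0.695, -0.0, 0.387], [0.525, 0.543, -0.656, -0.246], [-0.455, -0.472, -0.755, 1.793], [0.0, 0.0, 0.0, 1.0]]
side [[471.8, 0.0, 246.5], [0.0, 471.8, 191.3], [0.0, 0.0, 1.0]] [[0.693, -0.72, 0.015, -0.369], [-0.495, -0.491, -0.717, 0.279], [0.524, 0.49, -0.697, 1.472], [0.0, 0.0, 0.0, 1.0]]
wrist [[342.8, 0.0, 259.5], [0.0, 342.8, 191.0], [0.0, 0.0, 1.0]] [[0.249, 0.968, -0.002, -0.624], [0.929, -0.238, 0.285, -0.036], [0.275, -0.073, -0.959, 0.392], [0.0, 0.0, 0.0, 1.0]]
```

View pics/scene0b.png

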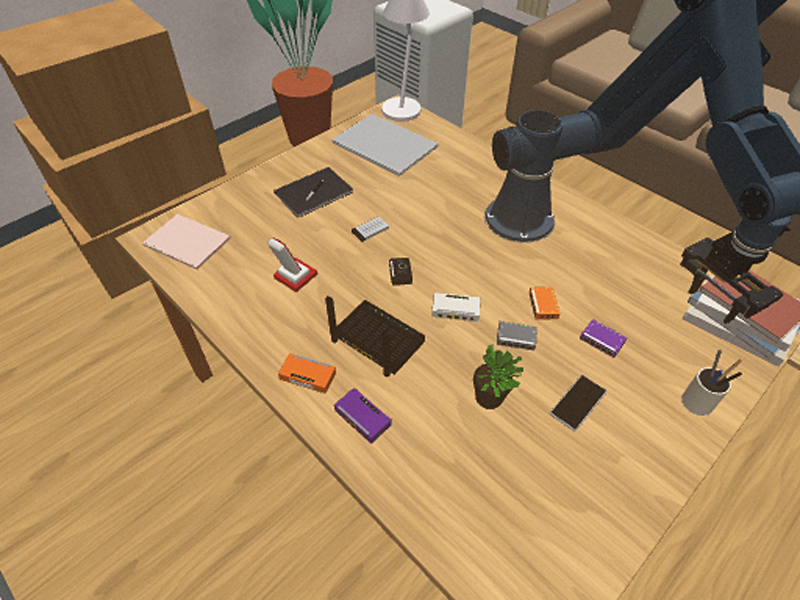

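View pics/side0.png

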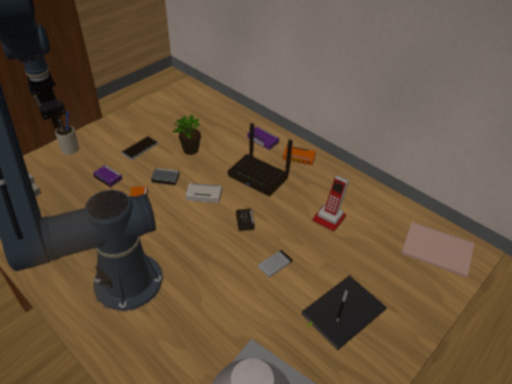

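The scene picture (800x600) shows:
- White terminal at (457,306) and grey switch at (517,335). The small orange (545,302) and purple (603,338) boxes are switch look-alikes. The large orange (307,372) and purple (362,415) boxes are terminal look-alikes.
- Adapter at (400,271) and drive at (370,229), with its black end at (358,234).
- Router at (378,336), phone at (293,268) and plant at (492,380).

Next I'll get coarse positions and the wrist camera mounting.

```bash
cat > h.py <<'E'
import numpy as np,cv2
from scipy.spatial.transform import Rotation as R
def load(n): return dict(np.load(n))
def ray(c,uv,z):
    "pixels -> world points on plane z"
    uv=np.atleast_2d(uv).astype(float); T=c["camera_from_world"]; Rm=T[:3,:3]; o=-Rm.T@T[:3,3]
    d=np.c_[uv,np.ones(len(uv))]@np.linalg.inv(c["mtx"]).T@Rm
    return o[:2]+d[:,:2]*((z-o[2])/d[:,2])[:,None]
def proj(c,P):
    p=np.atleast_2d(P)@c["camera_from_world"][:3,:3].T+c["camera_from_world"][:3,3]; p=p@c["mtx"].T
    return p[:,:2]/p[:,2:]
def tool(s):
    m=R.from_rotvec(s["orientation"]).as_matrix(); return m,np.array(s["tool_pos"])
def grab(name,tag):
    from cell import read_camera
    c=read_camera(name); np.savez(f"pics/{tag}.npz",**c); cv2.imwrite(f"pics/{tag}.png",c["image"][:,:,::-1]); return c
def go(s,xy,z,yaw):
    "tool-axis shift (scaled, total) and turn (scaled) to put TCP at xy,z with tool y along yaw (mod pi)"
    m,p=tool(s); d=m.T@(np.array([*xy,z])-p)
    y=np.arctan2(m[1,1],m[0,1]); a=(yaw-y+np.pi/2)%np.pi-np.pi/2
    return (d/.3).round(4), round(-a/np.pi,4), "deg %.1f"%np.degrees(a)
E
python3 - <<'E'
from h import *
from cell import state
c=load("pics/scene0.npz");k=512/800
for n,u,v,z in [("term",457,306,.03),("switch",517,335,.025),("adapter",400,271,.03),("drive",370,229,.013),("router",378,336,.032),("phone",297,274,.02),("plant",490,400,.0),("mobile",578,402,.008),("notebook",314,190,.015),("psw",603,338,.02),("osw",545,302,.02)]:
    print(n,ray(c,[u*k,v*k],z).round(3))
s=state();m,p=tool(s);w=load("pics/wrist0.npz");T=w["camera_from_world"];o=-T[:3,:3].T@T[:3,3]
print("cam in tool",m.T@(o-p),"fwd",m.T@T[2,:3],"right",m.T@T[0,:3])
E
```

```text
term [[0.428 0.124]]
switch [[0.386 0.292]]
adapter [[ 0.447 -0.072]]
drive [[ 0.379 -0.271]]
router [[0.646 0.053]]
phone [[ 0.656 -0.27 ]]
plant [[0.568 0.359]]
mobile [[0.428 0.509]]
notebook [[ 0.385 -0.533]]
psw [[0.233 0.448]]
osw [[0.241 0.274]]
cam in tool [ 0.07790383 -0.00027812 -0.16237325] fwd [-2.85010092e-01 -3.79140765e-04  9.58524441e-01] right [9.80908984e-04 9.99999283e-01 6.87211953e-04]
```

```bash
python3 - <<'E'
from h import *
from cell import state
print(go(state(),(.42,.05),.34,np.pi/2))
E
```

```text
(array([-1.3142, -1.5706, -0.3918]), np.float64(-0.0805), 'deg 14.5')
```

Emit:
{"fn": "drive_tool", "kwargs": {
  "rows": [
    [1,-0.077,-0.092,-0.023,0],
    [1,-0.077,-0.092,-0.023,0],
    [1,-0.077,-0.092,-0.023,0],
    [1,-0.077,-0.092,-0.023,0],
    [1,-0.077,-0.092,-0.023,0],
    [1,-0.077,-0.092,-0.023,0],
    [1,-0.077,-0.092,-0.023,0],
    [1,-0.077,-0.092,-0.023,0],
    [1,-0.077,-0.092,-0.023,0],
    [1,-0.077,-0.092,-0.023,0]
  ]
}}

```text
time_s: 0.98
tool_pos: [0.311, 0.2785, 0.2918]
orientation: [-0.395, -3.117, 0.0]
force: [0.9, 0.7, 0.8]
opening: 0.087
finger_force: 0.0
```

Emit:
{"fn": "drive_tool", "kwargs": {
  "rows": [
    [1,-0.077,-0.092,-0.023,0],
    [1,-0.077,-0.092,-0.023,0],
    [1,-0.077,-0.092,-0.023,0],
    [1,-0.077,-0.092,-0.023,0],
    [1,-0.077,-0.092,-0.023,0],
    [1,-0.077,-0.092,-0.023,0],
    [1,-0.077,-0.092,-0.023,0],
    [1,0,0,0,-0.039],
    [1,0,0,0,-0.039],
    [1,0,0,0,0]
  ]
}}

```text
time_s: 1.82
tool_pos: [0.4192, 0.0518, 0.3397]
orientation: [-0.012, -3.141, -0.0]
force: [0.6, 0.1, 0.3]
opening: 0.0872
finger_force: 0.0
```

```bash
python3 - <<'E'
from h import *
c=grab("wrist","w1")
a=cv2.imread("pics/w1.png");cv2.imwrite("pics/w1b.png",cv2.resize(a,(800,600),interpolation=cv2.INTER_CUBIC))
E
```

```text
(no output)
```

View pics/w1b.png

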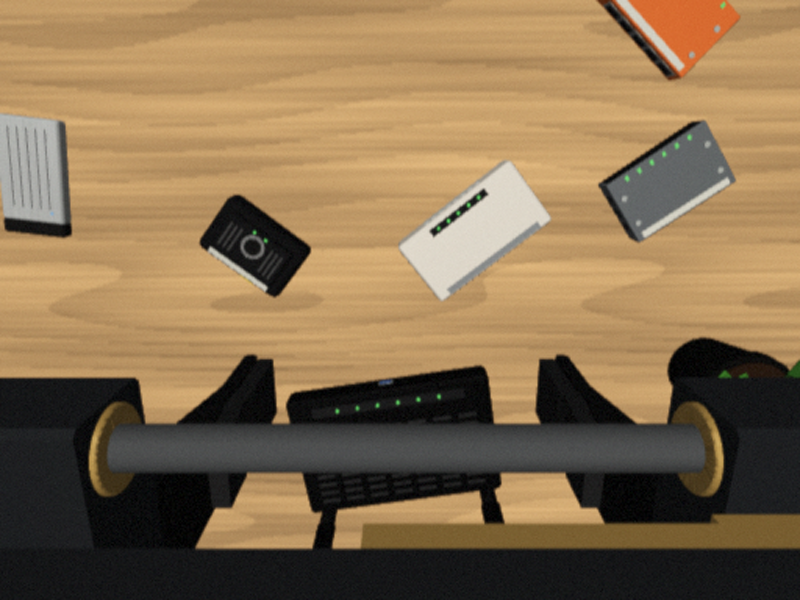

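The wrist picture (800x600, camera nearly overhead) shows:
- Terminal: white, at (475,230), with the light window at (460,212) and the grey strip towards +x.
- Switch: grey, at (668,180), with green lights and a pale strip at (690,208).
- Adapter at (255,245), with its pale strip at (238,270).
- Drive at (30,180), with its black cap at (38,228).
- Router: front edge runs (288,397)-(488,370).
- An orange look-alike sits at (680,30), so the colours separate the right boxes clearly.

Next I'll look straight down at the router, plant and phone.

Emit:
{"fn": "drive_tool", "kwargs": {
  "rows": [
    [1,-0.1,-0.0235,0,0],
    [1,-0.1,-0.0235,0,0],
    [1,-0.1,-0.0235,0,0],
    [1,-0.1,-0.0235,0,0],
    [1,-0.1,-0.0235,0,0],
    [1,-0.1,-0.0235,0,0],
    [1,0,0,0,0.0385],
    [1,0,0,0,0.0385],
    [1,0,0,0,0.0385],
    [1,0,0,0,0.0385]
  ]
}}

```text
time_s: 2.7
tool_pos: [0.5986, 0.0098, 0.3391]
orientation: [-0.776, -3.043, 0.0]
force: [-0.5, -0.5, 0.0]
opening: 0.0872
finger_force: 0.0
```

Emit:
{"fn": "drive_tool", "kwargs": {
  "rows": [
    [1,0,0,0,0.0385],
    [1,0,0,0,0.0385],
    [1,0,0,0,0.0385],
    [1,0,0,0,0.0385],
    [1,0,0,0,0.0385],
    [1,0,0,0,0.0385],
    [1,0,0,0,0.0385],
    [1,0,0,0,0.0385],
    [1,0,0,0,0.038],
    [1,0,0,0,0]
  ]
}}

```text
time_s: 3.53
tool_pos: [0.5985, 0.0098, 0.3395]
orientation: [-2.233, -2.208, 0.001]
force: [0.1, 1.0, -0.4]
opening: 0.0872
finger_force: 0.0
```

```bash
python3 -c "
from h import *
grab('wrist','w2')"
```

Emit:
{"fn": "drive_tool", "kwargs": {
  "rows": [
    [1,-0.12,0,0,0],
    [1,-0.12,0,0,0],
    [1,-0.12,0,0,0],
    [1,-0.12,0,0,0],
    [1,-0.12,0,0,0],
    [1,-0.12,0,0,0],
    [1,-0.12,0,0,0],
    [1,-0.12,0,0,0],
    [1,-0.12,0,0,0],
    [1,0,0,0,0]
  ]
}}

```text
time_s: 4.42
tool_pos: [0.5956, -0.3222, 0.3388]
orientation: [2.233, 2.206, -0.005]
force: [-0.3, -0.7, 0.8]
opening: 0.0873
finger_force: 0.0
```

```bash
python3 -c "
from h import *
grab('wrist','w3')"
```

Emit:
{"fn": "drive_tool", "kwargs": {
  "rows": [
    [1,0.13,0,0,0],
    [1,0.13,0,0,0],
    [1,0.13,0,0,0],
    [1,0.13,0,0,0],
    [1,0.13,0,0,0],
    [1,0.13,0,0,0],
    [1,0.13,0,0,0],
    [1,0.13,0,0,0],
    [1,0.13,0,0,0],
    [1,0.13,0,0,0]
  ]
}}

```text
time_s: 5.3
tool_pos: [0.598, 0.0785, 0.34]
orientation: [-2.226, -2.216, -0.0]
force: [0.9, -0.8, -0.2]
opening: 0.0869
finger_force: 0.0
```

Emit:
{"fn": "drive_tool", "kwargs": {
  "rows": [
    [1,0.13,0,0,0],
    [1,0.13,0,0,0],
    [1,0.13,0,0,0],
    [1,0.13,0,0,0],
    [1,0.13,0,0,0],
    [1,0.06,0,0,0],
    [1,0,0,0,0]
  ]
}}

```text
time_s: 5.88
tool_pos: [0.5986, 0.294, 0.3395]
orientation: [-2.219, -2.221, -0.001]
force: [0.2, 0.3, -0.5]
opening: 0.0868
finger_force: 0.0
```

```bash
python3 -c "
from h import *
grab('wrist','w4')
ims=[cv2.imread(f'pics/w{i}.png')[:260] for i in (2,3,4)]
a=np.vstack([np.hstack(ims[:2]),np.hstack([ims[2],np.zeros_like(ims[0])])])
cv2.imwrite('pics/m.png',cv2.resize(a,(800,406),interpolation=cv2.INTER_AREA))"
```

```text
(no output)
```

View pics/m.png

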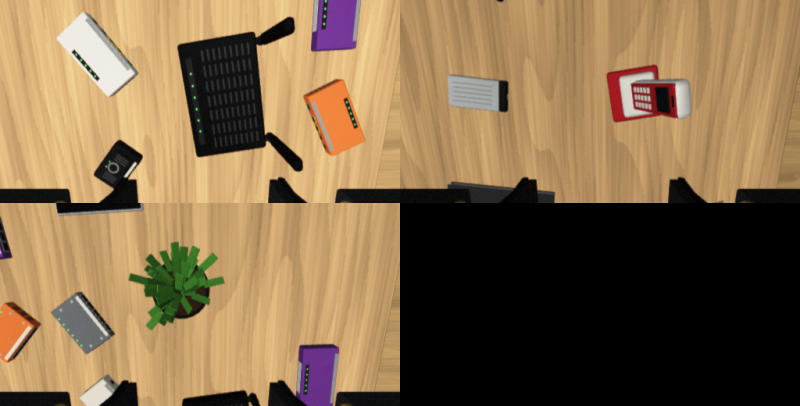

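The mosaic (scale 0.78, right = +x, up = +y) shows the router at (222,95), terminal at (97,54) and adapter at (118,163) in w2. In w3 the drive is at (478,93) and the phone base at (635,93). In w4 the plant is at (180,280) and the switch at (83,322). Next I'll fit them.

```bash
cat >> h.py <<'E'
def rect(c,mask,z,near=None,op=5,amin=300):
    "largest (or nearest to pixel) blob -> min area rect on plane z: centre, long side, short side, long-axis deg"
    m=cv2.morphologyEx(mask.astype(np.uint8),cv2.MORPH_OPEN,np.ones((op,op)))
    cs=[k for k in cv2.findContours(m,cv2.RETR_EXTERNAL,cv2.CHAIN_APPROX_NONE)[0] if cv2.contourArea(k)>amin]
    k=min(cs,key=lambda k:np.hypot(*(k.mean((0,1))-near))) if near is not None else max(cs,key=cv2.contourArea)
    w=ray(c,k[:,0,:],z); (x,y),_,_=r=cv2.minAreaRect((w*1000).astype(np.float32)); b=cv2.boxPoints(r)
    e=[b[1]-b[0],b[2]-b[1]]; e.sort(key=lambda v:-np.hypot(*v))
    return (x,y),np.hypot(*e[0]),np.hypot(*e[1]),np.degrees(np.arctan2(e[0][1],e[0][0]))%180,k
E
python3 - <<'E'
from h import *
def hsv(c): return cv2.split(cv2.cvtColor(c["image"],cv2.COLOR_RGB2HSV))
def p(n,r): print(n,np.round(r[0],1),"L %.1f W %.1f ang %.1f"%r[1:4], "px",r[4].mean((0,1)).round())
w2,w3,w4,w1=[load(f"pics/w{i}.npz") for i in (2,3,4,1)]
h,s,v=hsv(w2)
p("router",rect(w2,(v<75),.032,(280,120),op=21))
p("router13",rect(w2,(v<75),.032,(280,120),op=31))
p("adapter20",rect(w2,(v<75),.025,(150,205),op=7))
p("term",rect(w2,(s<60)&(v>100),.030,(124,70)))
h,s,v=hsv(w1)
p("term w1",rect(w1,(s<60)&(v>100),.030,(304,147)))
p("adapter w1",rect(w1,((v<75)|(s<50)),.02,(163,157)))
p("switch w1",rect(w1,(s<80)&(v>60),.025,(428,115)))
h,s,v=hsv(w3)
p("drive",rect(w3,(s<70),.013,(100,118)))
red=((h<8)|(h>172))&(s>150)
p("phone all",rect(w3,red|((s<60)&(v>110)),.01,(300,119)))
r=rect(w3,red,.01,(300,119),op=3); p("phone red",r)
k=r[4][:,0,:]; print("approx px",cv2.approxPolyDP(r[4],3,True)[:,0].tolist())
h,s,v=hsv(w4)
p("switch",rect(w4,(s<80)&(v>60),.025,(106,154)))
crops=[cv2.resize(load(f"pics/{n}.npz")["image"][a:b,e:f,::-1],(395,395),interpolation=cv2.INTER_CUBIC) for n,a,b,e,f in [("w3",60,180,240,360),("w4",30,170,150,290)]]
cv2.imwrite("pics/cr.png",np.hstack(crops))
E
```

```text
router [635.2  40. ] L 196.4 W 128.2 ang 98.2 px [286. 120.]
router13 [635.3  40. ] L 196.4 W 128.0 ang 98.2 px [288. 118.]
adapter20 [ 597. -123.] L 593.4 W 167.0 ang 179.2 px [241. 260.]
term [424.4 111.8] L 125.2 W 69.0 ang 128.0 px [125.  70.]
term w1 [419.9 110.8] L 123.0 W 68.3 ang 127.9 px [303. 147.]
adapter w1 [433.2 -86.5] L 85.4 W 61.0 ang 52.0 px [162. 157.]
switch w1 [378.7 282.8] L 95.3 W 62.2 ang 124.7 px [428. 113.]
drive [ 370.9 -284.1] L 102.1 W 55.9 ang 172.8 px [ 99. 119.]
phone all [ 680.8 -287.7] L 151.0 W 95.8 ang 2.3 px [322. 121.]
phone red [ 667.5 -291.1] L 117.9 W 98.5 ang 8.1 px [309. 120.]
approx px [[351, 107], [297, 107], [320, 113], [323, 145], [289, 151], [284, 142], [280, 98], [322, 90], [326, 100], [330, 100], [329, 86], [318, 84], [266, 93], [273, 154], [333, 146], [354, 150], [353, 136], [348, 135], [347, 127], [350, 125], [352, 133]]
switch [381.  283.8] L 95.8 W 64.4 ang 124.6 px [104. 154.]
```

View pics/cr.png

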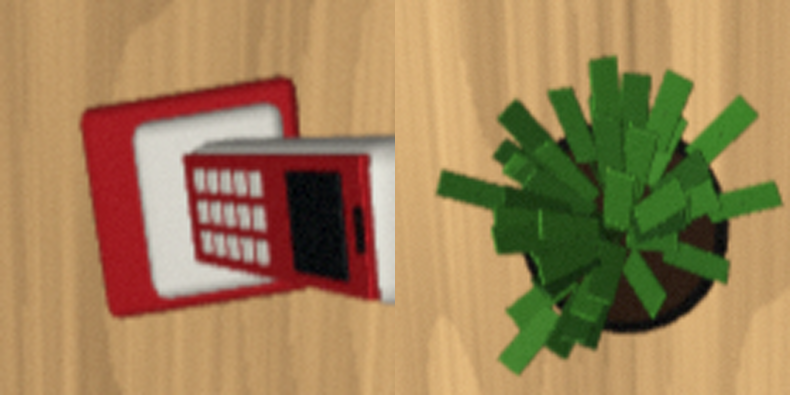

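The crop shows phone base corners at crop (80,108), (112,318) and (293,78). The pot rim is a circle centred at crop-2 (231,230), radius 102.

```bash
python3 - <<'E'
from h import *
w1,w2,w3,w4=[load(f"pics/w{i}.npz") for i in (1,2,3,4)]
c=w4["camera_from_world"]; print("cam4",-c[:3,:3].T@c[:3,3])
px=[150+231/2.82,30+230/2.82]
for z in (.06,.07,.08):
    q=ray(w4,[px,[px[0]+36.2,px[1]]],z)*1000; print("pot",z,q[0].round(1),"r",np.hypot(*(q[1]-q[0])).round(1))
k=395/120
C=np.array([[80,108],[112,318],[293,78]])/k+[240,60]
for z in (0,.01,.02):
    q=ray(w3,C,z)*1000; print("phone",z,q.round(1).tolist(),"c",((q[1]+q[2])/2).round(1),np.hypot(*(q[1]-q[0])).round(1),np.hypot(*(q[2]-q[0])).round(1),np.degrees(np.arctan2(*(q[2]-q[0])[::-1])).round(1))
print("router front w1",ray(w1,np.array([[288,397],[488,369]])/1.5625,.032)*1000)
# scene/side check of phone/pot predictions
E
```

```text
cam4 [0.5988895  0.37151337 0.50215981]
pot 0.06 [564.1 345.5] r 45.6
pot 0.07 [564.9 346. ] r 44.5
pot 0.08 [565.6 346.6] r 43.5
phone 0 [[603.7, -250.9], [617.4, -341.9], [694.0, -239.6]] c [ 655.7 -290.8] 92.1 91.0 7.1
phone 0.01 [[603.5, -250.7], [617.0, -339.9], [692.1, -239.7]] c [ 654.5 -289.8] 90.2 89.2 7.1
phone 0.02 [[603.4, -250.6], [616.6, -338.0], [690.1, -239.8]] c [ 653.4 -288.9] 88.4 87.4 7.1
router front w1 [[579.5988948  -63.6045154 ]
 [551.43927328 129.02855579]]
```

```bash
python3 - <<'E'
from h import *
from cell import state
print(go(state(),(.4221,.1113),.1,np.radians(38)))
E
```

```text
(array([-0.6008, -0.5882,  0.7989]), np.float64(-0.2115), 'deg 38.1')
```

Emit:
{"fn": "drive_tool", "kwargs": {
  "rows": [
    [1,-0.0858,-0.084,0,0],
    [1,-0.0858,-0.084,0,0],
    [1,-0.0858,-0.084,0,0],
    [1,-0.0858,-0.084,0,0],
    [1,-0.0858,-0.084,0,0],
    [1,-0.0858,-0.084,0,0],
    [1,-0.0858,-0.084,0,0],
    [1,0,0,0.12,-0.0352],
    [1,0,0,0.12,-0.0352],
    [1,0,0,0.12,-0.0352]
  ]
}}

```text
time_s: 6.77
tool_pos: [0.4227, 0.1079, 0.2323]
orientation: [1.827, 2.551, 0.004]
force: [1.1, 0.2, 0.0]
opening: 0.0874
finger_force: 0.0
```

Emit:
{"fn": "drive_tool", "kwargs": {
  "rows": [
    [1,0,0,0.12,-0.0352],
    [1,0,0,0.12,-0.0352],
    [1,0,0,0.1,-0.0352],
    [1,0,0,0,0]
  ]
}}

```text
time_s: 7.1
tool_pos: [0.4186, 0.1083, 0.1259]
orientation: [-1.381, -2.81, 0.009]
force: [-0.4, -0.7, -0.1]
opening: 0.087
finger_force: 0.0
```

```bash
python3 - <<'E'
from h import *
from cell import state
print(go(state(),(.4221,.1113),.005,np.radians(38)))
c=grab("wrist","w5")
E
```

```text
(array([-0.0019,  0.0192,  0.4028]), np.float64(-0.0019), 'deg 0.3')
```

View pics/w5.png

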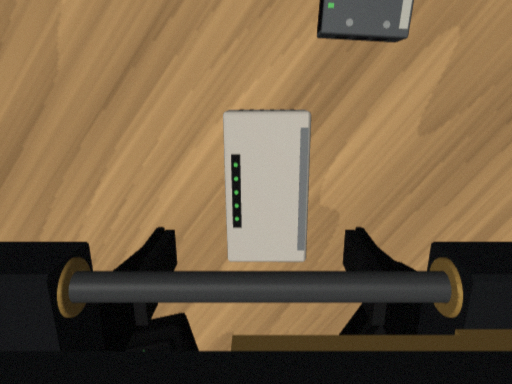

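Picture w5 shows the white terminal square to the fingers: corners (224,112), (309,112), (305,262) and (229,262), light window left and grey strip right. It is the right one. I'll compute the correction.

```bash
python3 - <<'E'
from h import *
from cell import state
w=load("pics/w5.npz"); q=ray(w,[[224,112],[309,112],[305,262],[229,262]],.03); c=q.mean(0)
print(q.round(4),c.round(4), [np.hypot(*(q[i]-q[i-1])).round(4) for i in range(4)], np.degrees(np.arctan2(*(q[1]-q[0])[::-1])))
s=state();print(s["tool_pos"]); print(go(s,c,.005,np.radians(38)))
E
```

```text
[[0.3591 0.141 ]
 [0.4087 0.1793]
 [0.4847 0.0835]
 [0.4346 0.0444]] [0.4218 0.1121] [np.float64(0.1226), np.float64(0.0626), np.float64(0.1223), np.float64(0.0636)] 37.73694650398953
[0.42040867 0.10847921 0.12814631]
(array([0.0048, 0.0135, 0.4104]), np.float64(-0.0032), 'deg 0.6')
```

Emit:
{"fn": "drive_tool", "kwargs": {
  "rows": [
    [1,0.005,0.0135,0,-0.003],
    [1,0,0,0.12,0],
    [1,0,0,0.12,0],
    [1,0,0,0.1,0],
    [1,0,0,0.07,0],
    [1,0,0,0,0],
    [0,0,0,0,0],
    [0,0,0,0,0],
    [0,0,0,0,0],
    [0,0,0,0,0]
  ],
  "newtons": 25
}}

```text
time_s: 7.98
tool_pos: [0.4261, 0.1127, 0.0087]
orientation: [1.373, 2.823, 0.001]
force: [-0.6, -1.9, 0.8]
opening: 0.0678
finger_force: 0.8
```

Emit:
{"fn": "drive_tool", "kwargs": {
  "rows": [
    [0,0,0,0,0],
    [0,0,0,0,0],
    [0,0,0,0,0]
  ]
}}

```text
time_s: 8.23
tool_pos: [0.4259, 0.1127, 0.0085]
orientation: [1.373, 2.823, 0.001]
force: [-1.4, -1.0, 10.5]
opening: 0.0652
finger_force: 25.0
```

```bash
python3 - <<'E'
from h import *
from cell import state
s=state();print(s["tool_pos"],s["opening"],s["finger_force"])
print(go(s,(.5772,.2176),s["tool_pos"][2],np.radians(8.2)))
E
```

```text
[0.42589487 0.11274253 0.00849245] 0.06521587507722323 25.002716719172895
(array([-0.0363,  0.6125,  0.001 ]), np.float64(0.1662), 'deg -29.9')
```

Emit:
{"fn": "drive_tool", "kwargs": {
  "rows": [
    [0,0,0,-0.08,0],
    [0,0,0,-0.1,0],
    [0,0,0,-0.1,0],
    [0,-0.006,0.1,0,0],
    [0,-0.006,0.1,0,0],
    [0,-0.006,0.1,0,0],
    [0,-0.006,0.1,0,0],
    [0,-0.006,0.1,0,0],
    [0,-0.006,0.1,0,0],
    [0,0,0,0,0.033]
  ]
}}

```text
time_s: 9.07
tool_pos: [0.5806, 0.2187, 0.0924]
orientation: [1.516, 2.742, 0.013]
force: [1.2, -0.2, -2.8]
opening: 0.0661
finger_force: 25.0
```

Emit:
{"fn": "drive_tool", "kwargs": {
  "rows": [
    [0,0,0,0,0.033],
    [0,0,0,0,0.033],
    [0,0,0,0,0.033],
    [0,0,0,0,0.033],
    [0,0,0,0,0],
    [0,0,0,0,0]
  ]
}}

```text
time_s: 9.57
tool_pos: [0.5734, 0.2154, 0.0911]
orientation: [-2.049, -2.381, 0.0]
force: [-1.0, 0.1, -3.2]
opening: 0.0657
finger_force: 25.0
```

```bash
python3 - <<'E'
from h import *
from cell import state
s=state();print(s["tool_pos"],s["opening"],s["finger_force"],s["force"])
print(go(s,(.5775,.2156),.009,np.radians(8.2)))
grab("wrist","w6")
E
```

```text
[0.57339814 0.215371   0.09106991] 0.06566999057318447 24.999507840257138 [-0.95143256  0.07238422 -3.17059395]
(array([-0.0013,  0.0137,  0.2736]), np.float64(0.002), 'deg -0.4')
```

View pics/w6.png

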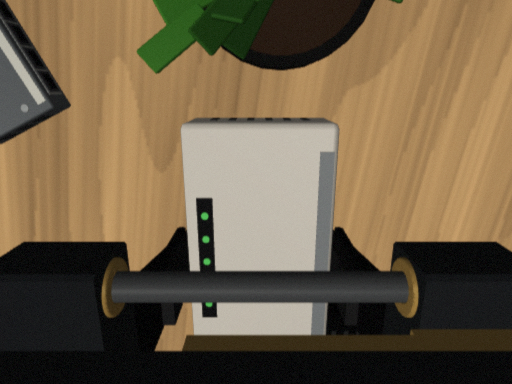

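Picture w6 shows the terminal held square. Its far end is at row 122, with corners (184,122) and (337,122). The leaves at (200,30) are clear.

```bash
python3 - <<'E'
from h import *
from cell import state
s=state();m,p=tool(s);w=load("pics/w6.npz")
for z in (.108,.112):
    q=ray(w,[[184,123],[337,123]],z); print(z,[(m.T@(np.array([*a,z])-p)*1000).round(1) for a in q])
print(go(s,(.5775,.2156),.008,np.radians(8.2)))
E
```

```text
0.108 [array([ 64.3, -31.5, -17. ]), array([ 64.3,  32.5, -17. ])]
0.112 [array([ 64.6, -30.6, -21. ]), array([ 64.7,  31.6, -21. ])]
(array([-0.0011,  0.0133,  0.2768]), np.float64(0.0019), 'deg -0.3')
```

Emit:
{"fn": "drive_tool", "kwargs": {
  "rows": [
    [0,-0.001,0.013,0,0.002],
    [0,0,0,0.1,0],
    [0,0,0,0.1,0],
    [0,0,0,0.04,0],
    [0,0,0,0.02,0],
    [0,0,0,0.01,0],
    [0,0,0,0,0]
  ]
}}

```text
time_s: 10.2
tool_pos: [0.5781, 0.2157, 0.0099]
orientation: [2.06, 2.372, 0.0]
force: [0.0, 0.4, -1.9]
opening: 0.0656
finger_force: 25.0
```

```bash
python3 - <<'E'
from h import *
from cell import state
s=state();print(s["tool_pos"],s["force"])
print(go(s,(.5775,.2156),.0085,np.radians(8.2)))
E
```

```text
[0.57810748 0.21568948 0.00992049] [ 0.03326623  0.38448136 -1.93737282]
(array([-0.    , -0.002 ,  0.0047]), np.float64(-0.0008), 'deg 0.1')
```

Emit:
{"fn": "drive_tool", "kwargs": {
  "rows": [
    [0,0,-0.002,0.005,0],
    [0,0,0,0,0],
    [1,0,0,0,0],
    [1,0,0,0,0],
    [1,0,0,0,0],
    [1,0,0,0,0],
    [1,0,0,-0.05,0],
    [1,0,0,-0.1,0],
    [1,0,0,-0.12,0],
    [1,0,0,-0.12,0]
  ]
}}

```text
time_s: 11.03
tool_pos: [0.5764, 0.2154, 0.1261]
orientation: [-2.059, -2.371, 0.002]
force: [1.7, -0.4, 0.2]
opening: 0.0864
finger_force: 0.0
```

Emit:
{"fn": "drive_tool", "kwargs": {
  "rows": [
    [1,0,0,-0.12,0],
    [1,0,0,-0.12,0],
    [1,0,0,-0.12,0],
    [1,0,0,-0.12,0],
    [1,0,0,-0.12,0],
    [1,-0.1,0,0,0],
    [1,-0.1,0,0,0],
    [1,-0.1,0,0,0],
    [1,0,0,0,0],
    [1,0,0,0,0]
  ]
}}

```text
time_s: 11.87
tool_pos: [0.5897, 0.1251, 0.3056]
orientation: [-2.063, -2.369, -0.001]
force: [-0.3, 1.7, 0.4]
opening: 0.0866
finger_force: 0.0
```

```bash
python3 - <<'E'
from h import *
c=grab("wrist","w7")
a=cv2.imread("pics/w7.png");cv2.imwrite("pics/w7b.png",cv2.resize(a,(800,600),interpolation=cv2.INTER_CUBIC))
h,s,v=cv2.split(cv2.cvtColor(c["image"],cv2.COLOR_RGB2HSV))
for n,m,z,px,op in [("router",v<75,.032,proj(c,[.635,.04,.03])[0],21),("term",(s<60)&(v>100),.03,proj(c,[.577,.217,.03])[0],5)]:
    r=rect(c,m,z,px,op); print(n,np.round(r[0],1),np.round(r[1:4],1))
E
```

```text
router [636.  41.] [202.  128.3  98.4]
term [577.6 218.4] [121.6  65.4  98. ]
```

View pics/w7b.png

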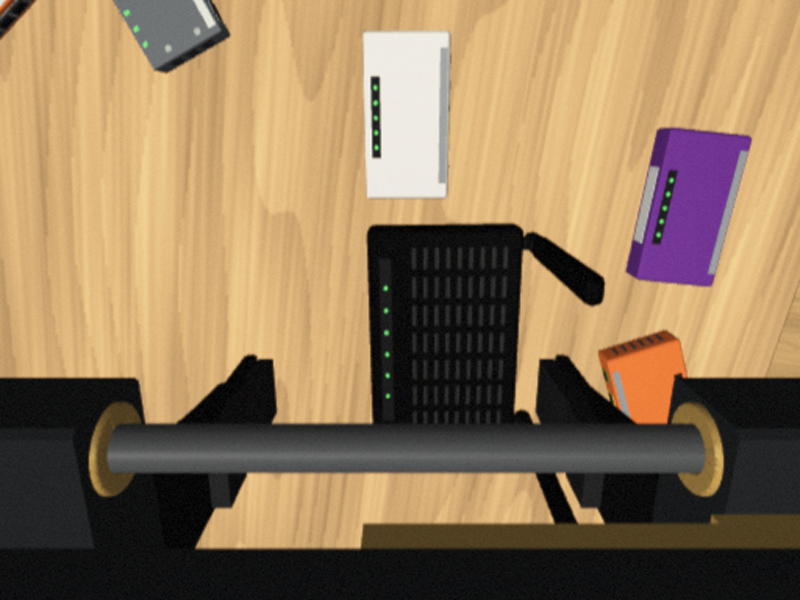

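Picture w7 shows the terminal at (407,115), squared and with its front (x≈366) in line with the router's front (x≈370). The gap to the router is about 22 mm. Next is the adapter.

```bash
python3 - <<'E'
from h import *
from cell import state
print(go(state(),(.435,-.087),.13,np.radians(-38)))
E
```

```text
(array([-0.6327, -0.6085,  0.5844]), np.float64(0.2554), 'deg -46.0')
```

Emit:
{"fn": "drive_tool", "kwargs": {
  "rows": [
    [1,-0.079,-0.076,0,0],
    [1,-0.079,-0.076,0,0],
    [1,-0.079,-0.076,0,0],
    [1,-0.079,-0.076,0,0],
    [1,-0.079,-0.076,0,0],
    [1,-0.079,-0.076,0,0],
    [1,-0.079,-0.076,0,0],
    [1,-0.079,-0.076,0,0],
    [1,0,0,0.08,0.0365],
    [1,0,0,0.08,0.0365]
  ]
}}

```text
time_s: 12.75
tool_pos: [0.4363, -0.0877, 0.2583]
orientation: [2.322, 2.109, 0.004]
force: [0.7, -0.2, -0.7]
opening: 0.087
finger_force: 0.0
```

Emit:
{"fn": "drive_tool", "kwargs": {
  "rows": [
    [1,0,0,0.08,0.0365],
    [1,0,0,0.08,0.0365],
    [1,0,0,0.08,0.0365],
    [1,0,0,0.08,0.0365],
    [1,0,0,0.08,0.0365],
    [1,0,0,0,0],
    [1,0,0,0,0]
  ]
}}

```text
time_s: 13.33
tool_pos: [0.4352, -0.0857, 0.1368]
orientation: [-2.818, -1.384, 0.003]
force: [0.5, 0.1, 0.7]
opening: 0.0869
finger_force: 0.0
```

```bash
python3 - <<'E'
from h import *
from cell import state
s=state();print(s["tool_pos"]); c=grab("wrist","w8"); print(proj(c,[.435,-.087,.02]))
h,sa,v=cv2.split(cv2.cvtColor(c["image"],cv2.COLOR_RGB2HSV))
mk=(((v<75)|(sa<50))&(np.arange(384)[:,None]<232))
for z in (.02,.03):
    r=rect(c,mk,z,proj(c,[.435,-.087,.02])[0]-[0,30]); print(np.round(r[0],1),np.round(r[1:4],1),cv2.boundingRect(r[4]))
E
```

```text
[ 0.43515491 -0.08567125  0.13675711]
[[260.04322442 186.84045809]]
[435.4 -85.8] [83.6 58.2 52. ] (225, 136, 71, 96)
[437.1 -83.6] [80.6 56.2 52. ] (225, 136, 71, 96)
```

View pics/w8.png

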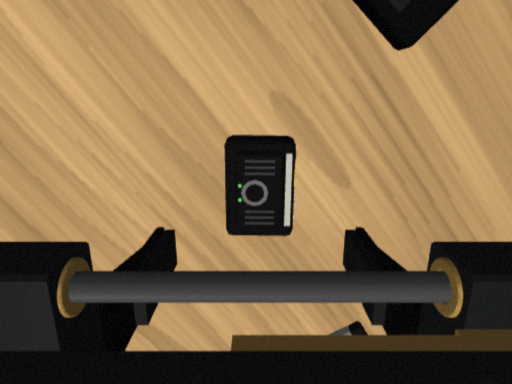

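Picture w8 shows the adapter at (260,186), square between the fingers, with two green lights left and the pale strip right. I'll grasp it.

```bash
python3 - <<'E'
from h import *
from cell import state
print(go(state(),(.4346,-.0868),.003,np.radians(-38)))
E
```

```text
(array([-0.0046, -0.0027,  0.4491]), np.float64(0.0016), 'deg -0.3')
```

Emit:
{"fn": "drive_tool", "kwargs": {
  "rows": [
    [1,-0.005,-0.003,0.1,0.0016],
    [1,0,0,0.12,0],
    [1,0,0,0.12,0],
    [1,0,0,0.08,0],
    [1,0,0,0.025,0],
    [1,0,0,0,0],
    [1,0,0,0,0]
  ]
}}

```text
time_s: 13.97
tool_pos: [0.4352, -0.0878, 0.005]
orientation: [2.824, 1.372, 0.002]
force: [0.0, -0.1, 0.2]
opening: 0.0869
finger_force: 0.0
```

```bash
python3 - <<'E'
from h import *
from cell import state
s=state(); print(s["tool_pos"],s["force"],go(s,(.4346,-.0868),.003,np.radians(-38)))
E
```

```text
[ 0.43518329 -0.08781642  0.00499731] [ 0.01898665 -0.05257817  0.24514028] (array([ 0.0015, -0.0036,  0.0067]), np.float64(-0.0009), 'deg 0.2')
```

Emit:
{"fn": "drive_tool", "kwargs": {
  "rows": [
    [1,0.0015,-0.0035,0.005,0],
    [1,0,0,0,0],
    [0,0,0,0,0],
    [0,0,0,0,0],
    [0,0,0,0,0],
    [0,0,0,0,0],
    [0,0,0,0,0],
    [0,0,0,0,0]
  ],
  "newtons": 20
}}

```text
time_s: 14.63
tool_pos: [0.4335, -0.0865, 0.0024]
orientation: [2.826, 1.372, 0.0]
force: [0.5, -0.1, 3.0]
opening: 0.0578
finger_force: 20.0
```

```bash
python3 - <<'E'
from h import *
from cell import state
s=state(); print(s["tool_pos"],s["opening"],s["finger_force"],s["force"],go(s,(.6271,-.1552),s["tool_pos"][2],np.radians(8.2)))
E
```

```text
[ 0.4335395  -0.08652556  0.00242934] 0.05776202951117922 19.99980248278007 [ 0.50933568 -0.13768188  3.01428466] (array([2.194e-01, 6.485e-01, 1.000e-04]), np.float64(-0.2579), 'deg 46.4')
```

Emit:
{"fn": "drive_tool", "kwargs": {
  "rows": [
    [0,0,0,-0.08,0],
    [0,0,0,-0.1,0],
    [0,0,0,-0.1,0],
    [0,0.0366,0.108,0,0],
    [0,0.0366,0.108,0,0],
    [0,0.0366,0.108,0,0],
    [0,0.0366,0.108,0,0],
    [0,0.0366,0.108,0,0],
    [0,0.0366,0.108,0,0],
    [0,0,0,0,-0.0368]
  ]
}}

```text
time_s: 15.47
tool_pos: [0.6348, -0.1587, 0.0867]
orientation: [2.733, 1.529, 0.011]
force: [2.1, -0.7, -0.9]
opening: 0.0577
finger_force: 20.0
```

Emit:
{"fn": "drive_tool", "kwargs": {
  "rows": [
    [0,0,0,0,-0.0368],
    [0,0,0,0,-0.0368],
    [0,0,0,0,-0.0368],
    [0,0,0,0,-0.0368],
    [0,0,0,0,-0.0368],
    [0,0,0,0,-0.0368],
    [0,0,0,0,0],
    [0,0,0,0,0]
  ]
}}

```text
time_s: 16.13
tool_pos: [0.6263, -0.1547, 0.0856]
orientation: [-2.061, -2.369, 0.001]
force: [-0.4, -0.6, -2.4]
opening: 0.0579
finger_force: 20.0
```

```bash
python3 - <<'E'
from h import *
from cell import state
s=state(); print(s["tool_pos"],s["opening"],go(s,(.6274,-.1548),.003,np.radians(8.2)))
c=grab("wrist","w9"); m,p=tool(s)
h,sa,v=cv2.split(cv2.cvtColor(c["image"],cv2.COLOR_RGB2HSV))
z=p[2]-.0025+.02
u=int(proj(c,[*p[:2],z])[0,0]); col=(v[:, u-15:u+15]<75).mean(1)
rows=np.where(col[:240]>.5)[0]; print(u,rows[:5],rows[-3:])
q=ray(c,[u,rows[0]],z)[0]; print("far edge in tool mm",(m.T@(np.array([*q,z])-p)*1000).round(1))
E
```

```text
[ 0.62625715 -0.15472919  0.08560267] 0.05791899807132277 (array([-0.001 ,  0.0042,  0.2753]), np.float64(-0.0013), 'deg 0.2')
258 [0 1 2 3 4] [237 238 239]
far edge in tool mm [110.2  -0.4 -17.4]
```

Emit:
{"fn": "drive_tool", "kwargs": {
  "rows": [
    [0,-0.001,0.004,0.05,-0.001],
    [0,0,0,0.1,0],
    [0,0,0,0.08,0],
    [0,0,0,0.03,0],
    [0,0,0,0.012,0],
    [0,0,0,0,0],
    [0,0,0,0,0]
  ]
}}

```text
time_s: 16.77
tool_pos: [0.6292, -0.1555, 0.0057]
orientation: [2.054, 2.375, 0.001]
force: [0.1, 0.2, -1.8]
opening: 0.0581
finger_force: 20.0
```

```bash
python3 - <<'E'
from h import *
from cell import state
s=state(); print(s["tool_pos"],s["force"],go(s,(.6274,-.1548),.0025,np.radians(8.2)))
E
```

```text
[ 0.629175   -0.15553718  0.00572735] [ 0.06566738  0.17798366 -1.76839381] (array([ 0.0033, -0.0055,  0.0107]), np.float64(0.0005), 'deg -0.1')
```

Emit:
{"fn": "drive_tool", "kwargs": {
  "rows": [
    [0,0.003,-0.0055,0.009,0],
    [0,0,0,0,0],
    [1,0,0,0,0],
    [1,0,0,0,0],
    [1,0,0,0,0],
    [1,0,0,0,0],
    [1,0,0,-0.05,0],
    [1,0,0,-0.1,0],
    [1,0,0,-0.12,0],
    [1,0,0,-0.12,0]
  ]
}}

```text
time_s: 17.6
tool_pos: [0.6258, -0.1542, 0.1196]
orientation: [-2.053, -2.375, 0.001]
force: [0.1, -0.3, 0.2]
opening: 0.0865
finger_force: 0.0
```

Emit:
{"fn": "drive_tool", "kwargs": {
  "rows": [
    [1,0,0,-0.13,0],
    [1,0,0,-0.13,0],
    [1,0,0,-0.13,0],
    [1,0,0,-0.13,0],
    [1,0,0,-0.13,0],
    [1,0,0,-0.13,0],
    [1,0,0,-0.1,0],
    [1,-0.1,0,0,0],
    [1,-0.1,0,0,0],
    [1,0,0,0,0]
  ]
}}

```text
time_s: 18.43
tool_pos: [0.6355, -0.2191, 0.3837]
orientation: [2.056, 2.369, -0.003]
force: [-0.4, -0.0, -0.3]
opening: 0.087
finger_force: 0.0
```

```bash
python3 - <<'E'
from h import *
c=grab("wrist","w10")
a=cv2.imread("pics/w10.png");cv2.imwrite("pics/w10b.png",cv2.resize(a,(800,600),interpolation=cv2.INTER_CUBIC))
h,s,v=cv2.split(cv2.cvtColor(c["image"],cv2.COLOR_RGB2HSV))
for n,m,z,px,op in [("router",v<75,.032,proj(c,[.635,.04,.03])[0],21),("adapter",(v<75)|(s<50),.02,proj(c,[.627,-.155,.03])[0],5)]:
    r=rect(c,m,z,px,op); print(n,np.round(r[0],1),np.round(r[1:4],1))
E
```

```text
router [647.9 -43.4] [128.2  36.8   8.2]
adapter [ 627.6 -155. ] [84.2 57.8 98.1]
```

View pics/w10b.png

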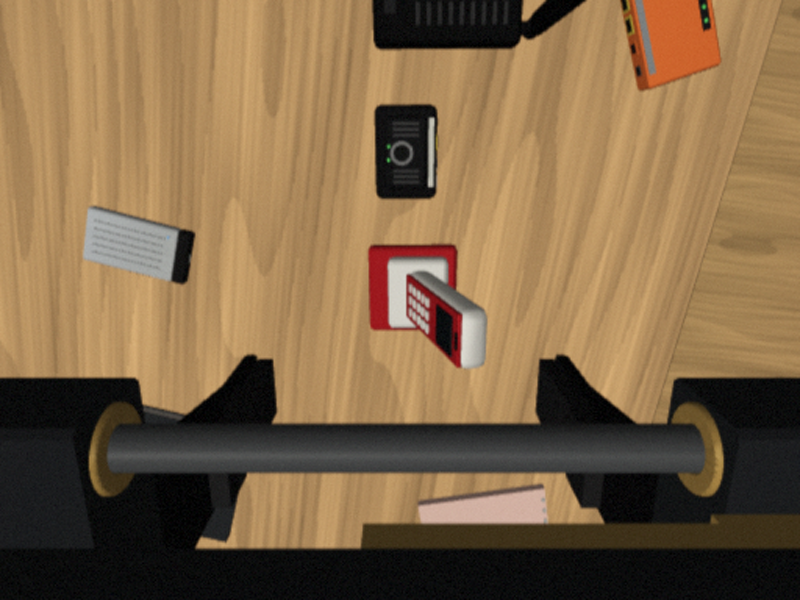

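Picture w10 shows the adapter at (406,152) squared, with its front (x≈377) in line with the router's (x≈375) and between the router and phone base. Next is the switch.

```bash
python3 - <<'E'
from h import *
from cell import state
w=load("pics/w10.npz"); q=ray(w,np.array([[371,247],[457,246]])/1.5625,.01)*1000
print("phone edge",((q-[635.6,40.5])@np.array([[.9895,.1444],[-.1444,.9895]]).T).round(1))
print(go(state(),(.3805,.2835),.15,np.radians(34.6)))
E
```

```text
phone edge [[ -71.6 -285.6]
 [  15.7 -284.9]]
(array([ 1.77  , -0.604 ,  0.7748]), np.float64(-0.1471), 'deg 26.5')
```

Emit:
{"fn": "drive_tool", "kwargs": {
  "rows": [
    [1,0.1106,-0.0378,0,0],
    [1,0.1106,-0.0378,0,0],
    [1,0.1106,-0.0378,0,0],
    [1,0.1106,-0.0378,0,0],
    [1,0.1106,-0.0378,0,0],
    [1,0.1106,-0.0378,0,0],
    [1,0.1106,-0.0378,0,0],
    [1,0.1106,-0.0378,0,0],
    [1,0.1106,-0.0378,0,0],
    [1,0.1106,-0.0378,0,0]
  ]
}}

```text
time_s: 19.32
tool_pos: [0.4728, 0.1002, 0.3829]
orientation: [-2.053, -2.376, -0.0]
force: [0.1, -0.4, -0.2]
opening: 0.0871
finger_force: 0.0
```

Emit:
{"fn": "drive_tool", "kwargs": {
  "rows": [
    [1,0.1106,-0.0378,0,0],
    [1,0.1106,-0.0378,0,0],
    [1,0.1106,-0.0378,0,0],
    [1,0.1106,-0.0378,0,0],
    [1,0.1106,-0.0378,0,0],
    [1,0.1106,-0.0378,0,0],
    [1,0,0,0.12,-0.0294],
    [1,0,0,0.12,-0.0294],
    [1,0,0,0.12,-0.0294],
    [1,0,0,0.12,-0.0294]
  ]
}}

```text
time_s: 20.15
tool_pos: [0.3772, 0.286, 0.238]
orientation: [1.574, 2.719, 0.002]
force: [0.6, 0.6, -0.8]
opening: 0.0871
finger_force: 0.0
```

Emit:
{"fn": "drive_tool", "kwargs": {
  "rows": [
    [1,0,0,0.12,-0.0294],
    [1,0,0,0.12,0],
    [1,0,0,0,0],
    [1,0,0,0,0]
  ]
}}

```text
time_s: 20.48
tool_pos: [0.3768, 0.2849, 0.166]
orientation: [-1.454, -2.781, 0.006]
force: [-0.3, 0.6, 0.2]
opening: 0.0868
finger_force: 0.0
```

```bash
python3 - <<'E'
from h import *
from cell import state
s=state();print(s["tool_pos"]); c=grab("wrist","w11"); 
h,sa,v=cv2.split(cv2.cvtColor(c["image"],cv2.COLOR_RGB2HSV))
mk=(sa<80)&(v>60)&(np.arange(384)[:,None]<265)
r=rect(c,mk,.025,proj(c,[.38,.283,.025])[0]); print(np.round(r[0],1),np.round(r[1:4],1),cv2.boundingRect(r[4]))
y=np.array(r[0])/1000; print(go(s,y,.004,np.radians(r[3]-90)))
E
```

```text
[0.37680983 0.28490344 0.16600146]
[379.2 283.7] [ 95.6  62.  124.6] (227, 128, 70, 102)
(array([-0.0085,  0.007 ,  0.54  ]), np.float64(0.0009), 'deg -0.2')
```

View pics/w11.png

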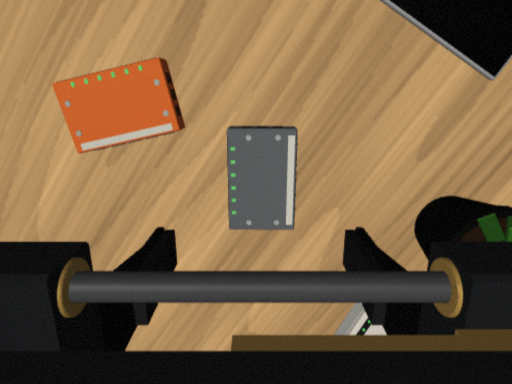

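Picture w11 shows the grey switch at (262,178), square to the fingers, with six green lights left and the pale strip right. The orange look-alike at (120,105) and the plant are clear. I'll grasp it.

Emit:
{"fn": "drive_tool", "kwargs": {
  "rows": [
    [1,-0.0085,0.007,0.1,0],
    [1,0,0,0.12,0],
    [1,0,0,0.12,0],
    [1,0,0,0.12,0],
    [1,0,0,0.07,0],
    [1,0,0,0.01,0],
    [1,0,0,0,0]
  ]
}}

```text
time_s: 21.12
tool_pos: [0.3833, 0.285, 0.006]
orientation: [1.456, 2.783, 0.002]
force: [-0.7, 0.1, 0.1]
opening: 0.087
finger_force: 0.0
```

```bash
python3 - <<'E'
from h import *
from cell import state
s=state();print(s["tool_pos"],go(s,(.3792,.2837),.004,np.radians(34.6)))
E
```

```text
[0.38328885 0.28500241 0.00595012] (array([ 0.0042, -0.0137,  0.0065]), np.float64(0.001), 'deg -0.2')
```

Emit:
{"fn": "drive_tool", "kwargs": {
  "rows": [
    [1,0.004,-0.0135,0.006,0],
    [1,0,0,0,0],
    [0,0,0,0,0],
    [0,0,0,0,0],
    [0,0,0,0,0],
    [0,0,0,0,0],
    [0,0,0,0,0],
    [0,0,0,0,0]
  ],
  "newtons": 25
}}

```text
time_s: 21.78
tool_pos: [0.3783, 0.2832, 0.0036]
orientation: [1.456, 2.783, 0.001]
force: [0.5, 0.2, 3.9]
opening: 0.062
finger_force: 25.0
```

```bash
python3 - <<'E'
from h import *
from cell import state
s=state(); m,p=tool(s); print(p,s["opening"],s["finger_force"])
print("box centre in tool mm",(m.T@(np.array([.3792,.2837,0])-p)*1000).round(1), go(s,(.5776,.2180),p[2]+.03,np.radians(8.2)))
E
```

```text
[0.37832352 0.28316095 0.00356925] 0.06195127847469068 24.998004413209856
box centre in tool mm [-0.1  1.   3.6] (array([-0.5573,  0.4218, -0.0995]), np.float64(0.1476), 'deg -26.6')
```

Emit:
{"fn": "drive_tool", "kwargs": {
  "rows": [
    [0,0,0,-0.08,0],
    [0,0,0,-0.12,0],
    [0,0,0,-0.12,0],
    [0,0,0,-0.12,0],
    [0,0,0,-0.12,0],
    [0,0,0,0,0.0295],
    [0,0,0,0,0.0295],
    [0,0,0,0,0.0295],
    [0,0,0,0,0.0295],
    [0,0,0,0,0.0295]
  ]
}}

```text
time_s: 22.62
tool_pos: [0.3771, 0.2826, 0.1709]
orientation: [-2.061, -2.37, 0.002]
force: [-0.7, -0.0, -1.9]
opening: 0.0618
finger_force: 25.0
```

```bash
python3 - <<'E'
from h import *
from cell import state
s=state(); m,p=tool(s); print(p,s["opening"])
print(go(s,(.5776,.2180),p[2],np.radians(8.1)))
E
```

```text
[0.37709487 0.28259953 0.17087529] 0.06181381059062446
(array([-0.3059,  0.632 , -0.0008]), np.float64(-0.0007), 'deg 0.1')
```

Emit:
{"fn": "drive_tool", "kwargs": {
  "rows": [
    [0,-0.051,0.1053,0,0],
    [0,-0.051,0.1053,0,0],
    [0,-0.051,0.1053,0,0],
    [0,-0.051,0.1053,0,0],
    [0,-0.051,0.1053,0,0],
    [0,-0.051,0.1053,0,0],
    [0,0,0,0,0],
    [0,0,0,0.1,0],
    [0,0,0,0.1,0],
    [0,0,0,0,0]
  ]
}}

```text
time_s: 23.45
tool_pos: [0.5732, 0.2179, 0.1049]
orientation: [-2.051, -2.368, 0.018]
force: [-0.9, 0.2, -3.1]
opening: 0.062
finger_force: 25.0
```

```bash
python3 - <<'E'
from h import *
from cell import state
s=state(); print(s["tool_pos"],go(s,(.5776,.2180),.034,np.radians(8.1)))
c=grab("wrist","w12")
E
```

```text
[0.5732473  0.21787706 0.10494139] (array([-0.0015,  0.0178,  0.2362]), np.float64(0.0006), 'deg -0.1')
```

View pics/w12.png

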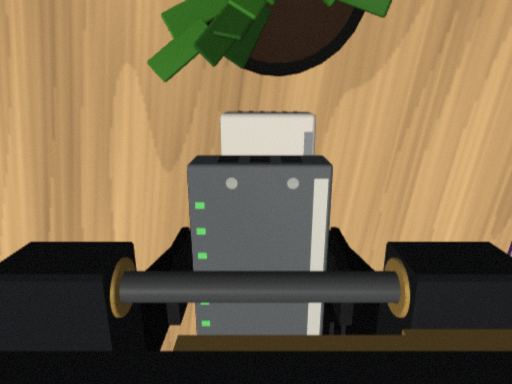

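Picture w12 shows the switch held square above the terminal, whose far end is at row 114 (columns 221-314). I'll refine and lower.

```bash
python3 - <<'E'
from h import *
from cell import state
s=state();m,p=tool(s); c=load("pics/w12.npz")
q=ray(c,[[221,114],[314,114]],.03); print("term end",q.round(4), "centre est", (q.mean(0)-.062*m[:2,0]).round(4))
zt=p[2]-.0036+.025; q=ray(c,[[190,160],[330,160]],zt); print("switch end in tool",[(m.T@(np.array([*a,zt])-p)*1000).round(1) for a in q])
E
```

```text
term end [[0.5378 0.275 ]
 [0.6001 0.2841]] centre est [0.5778 0.2182]
switch end in tool [array([ 49.5, -29.7, -21.1]), array([ 49.7,  27.8, -21.7])]
```

Emit:
{"fn": "drive_tool", "kwargs": {
  "rows": [
    [0,-0.001,0.018,0.05,0],
    [0,0,0,0.1,0],
    [0,0,0,0.06,0],
    [0,0,0,0.01,0],
    [0,0,0,0,0],
    [0,0,0,0,0]
  ]
}}

```text
time_s: 24.0
tool_pos: [0.5851, 0.2201, 0.0468]
orientation: [2.055, 2.374, 0.003]
force: [0.7, -0.3, -1.4]
opening: 0.062
finger_force: 25.0
```

```bash
python3 - <<'E'
from h import *
from cell import state
s=state(); print(s["tool_pos"],s["force"],go(s,(.5776,.2180),.034,np.radians(8.1)))
E
```

```text
[0.5850643  0.22012506 0.04684842] [ 0.68784164 -0.2557579  -1.44858012] (array([-0.0034, -0.0257,  0.0428]), np.float64(0.0008), 'deg -0.1')
```

Emit:
{"fn": "drive_tool", "kwargs": {
  "rows": [
    [0,-0.006,-0.025,0,0],
    [0,0,0,0,0],
    [0,0,0,0.03,0],
    [0,0,0,0,0],
    [0,0,0,0,0],
    [0,0,0,0,0]
  ]
}}

```text
time_s: 24.5
tool_pos: [0.5769, 0.2168, 0.0362]
orientation: [-2.056, -2.375, 0.0]
force: [-0.7, -0.8, -1.3]
opening: 0.062
finger_force: 25.0
```

```bash
python3 - <<'E'
from h import *
from cell import state
s=state(); print(s["tool_pos"],s["force"],go(s,(.578,.2170),.034,np.radians(8.1)))
E
```

```text
[0.57693131 0.21684173 0.03616316] [-0.70295008 -0.84487287 -1.31015981] (array([0.    , 0.0036, 0.0072]), np.float64(0.0007), 'deg -0.1')
```

Emit:
{"fn": "drive_tool", "kwargs": {
  "rows": [
    [0,0,0.0035,0.007,0],
    [0,0,0,0,0],
    [0,0,0,0,0]
  ]
}}

```text
time_s: 24.75
tool_pos: [0.578, 0.217, 0.034]
orientation: [-2.056, -2.375, 0.0]
force: [0.4, 0.1, -1.8]
opening: 0.0617
finger_force: 25.0
```

```bash
python3 - <<'E'
from h import *
from cell import state
s=state(); print(s["tool_pos"],s["force"],go(s,(.578,.2170),.0336,np.radians(8.1)))
E
```

```text
[0.57798784 0.21700558 0.03399245] [ 0.42652059  0.1073814  -1.8203789 ] (array([-0.    ,  0.    ,  0.0013]), np.float64(0.0007), 'deg -0.1')
```

Emit:
{"fn": "drive_tool", "kwargs": {
  "rows": [
    [0,0,0,0.003,0],
    [0,0,0,0,0],
    [1,0,0,0,0],
    [1,0,0,0,0],
    [1,0,0,0,0],
    [1,0,0,0,0],
    [1,0,0,-0.05,0],
    [1,0,0,-0.1,0],
    [1,0,0,-0.12,0],
    [1,0,0,-0.12,0]
  ]
}}

```text
time_s: 25.58
tool_pos: [0.5771, 0.2168, 0.1506]
orientation: [-2.055, -2.374, 0.003]
force: [1.1, 0.9, -0.2]
opening: 0.0866
finger_force: 0.0
```

Emit:
{"fn": "drive_tool", "kwargs": {
  "rows": [
    [1,0,0,-0.12,0],
    [1,0,0,-0.12,0],
    [1,0,0,-0.12,0],
    [1,0,0,-0.12,0],
    [1,-0.1,0,0,0],
    [1,-0.1,0,0,0],
    [1,0,0,0,0],
    [1,0,0,0,0],
    [1,0,0,0,0]
  ]
}}

```text
time_s: 26.33
tool_pos: [0.5861, 0.1578, 0.2939]
orientation: [-2.056, -2.374, 0.0]
force: [-0.7, 0.1, -0.7]
opening: 0.087
finger_force: 0.0
```

```bash
python3 - <<'E'
from h import *
from cell import state
c=grab("wrist","w13")
a=cv2.imread("pics/w13.png");cv2.imwrite("pics/w13b.png",cv2.resize(a[:240],(800,375),interpolation=cv2.INTER_CUBIC))
h,s,v=cv2.split(cv2.cvtColor(c["image"],cv2.COLOR_RGB2HSV))
near=lambda z:proj(c,[.577,.217,z])[0]
r=rect(c,(s<60)&(v>60),.03,near(.03)); print("stack outline z.03",np.round(r[0],1),np.round(r[1:4],1))
r=rect(c,(s<80)&(v>60)&(v<150),.055,near(.05),3); print("switch grey",np.round(r[0],1),np.round(r[1:4],1))
print(go(state(),(.371,-.284),.15,np.radians(82.8)))
E
```

```text
stack outline z.03 [578.2 218.6] [122.7  65.9  98. ]
switch grey [577.7 217.1] [94.9 61.6 98.8]
(array([-1.3563, -0.9203,  0.4794]), np.float64(-0.4142), 'deg 74.6')
```

View pics/w13b.png

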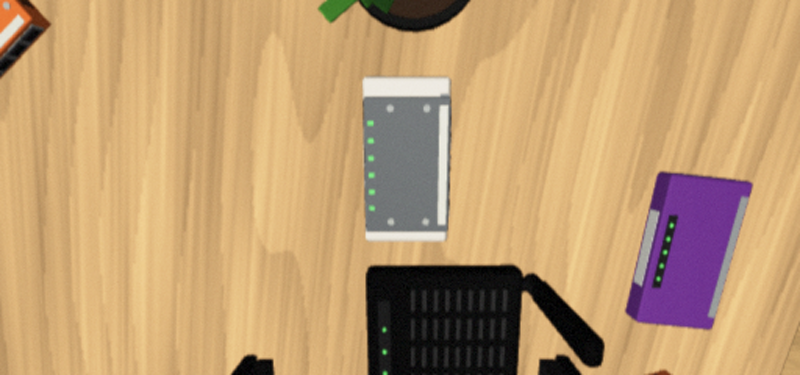

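Picture w13 shows the switch central on the terminal at (406,165), fronts aligned to within about 1.5 mm. Next is the drive.

Emit:
{"fn": "drive_tool", "kwargs": {
  "rows": [
    [1,-0.0969,-0.0657,0,0],
    [1,-0.0969,-0.0657,0,0],
    [1,-0.0969,-0.0657,0,0],
    [1,-0.0969,-0.0657,0,0],
    [1,-0.0969,-0.0657,0,0],
    [1,-0.0969,-0.0657,0,0],
    [1,-0.0969,-0.0657,0,0],
    [1,-0.0969,-0.0657,0,0],
    [1,-0.0969,-0.0657,0,0],
    [1,-0.0969,-0.0657,0,0]
  ]
}}

```text
time_s: 27.22
tool_pos: [0.4324, -0.1585, 0.2941]
orientation: [-2.054, -2.377, -0.001]
force: [0.5, -1.3, -1.0]
opening: 0.0872
finger_force: 0.0
```

Emit:
{"fn": "drive_tool", "kwargs": {
  "rows": [
    [1,-0.0969,-0.0657,0,0],
    [1,-0.0969,-0.0657,0,0],
    [1,-0.0969,-0.0657,0,0],
    [1,-0.0969,-0.0657,0,0],
    [1,0,0,0,-0.0345],
    [1,0,0,0,-0.0345],
    [1,0,0,0,-0.0345],
    [1,0,0,0,-0.0345],
    [1,0,0,0,-0.0345],
    [1,0,0,0,-0.0345]
  ]
}}

```text
time_s: 28.05
tool_pos: [0.3722, -0.2838, 0.2939]
orientation: [-1.18, -2.911, -0.001]
force: [0.7, -0.2, -0.3]
opening: 0.0871
finger_force: 0.0
```

Emit:
{"fn": "drive_tool", "kwargs": {
  "rows": [
    [1,0,0,0.096,-0.0345],
    [1,0,0,0.096,-0.0345],
    [1,0,0,0.096,-0.0345],
    [1,0,0,0.096,-0.0345],
    [1,0,0,0.096,-0.0345],
    [1,0,0,0,-0.0345],
    [1,0,0,0,0],
    [1,0,0,0,0],
    [1,0,0,0,0]
  ]
}}

```text
time_s: 28.8
tool_pos: [0.3726, -0.2849, 0.1508]
orientation: [0.201, 3.134, -0.002]
force: [0.4, -0.6, 0.5]
opening: 0.0874
finger_force: 0.0
```

```bash
python3 - <<'E'
from h import *
from cell import state
s=state();print(s["tool_pos"],s["joint_pos"].round(2)); c=grab("wrist","w14"); 
h,sa,v=cv2.split(cv2.cvtColor(c["image"],cv2.COLOR_RGB2HSV))
mk=(sa<80)&(np.arange(384)[:,None]<240)
r=rect(c,mk,.013,proj(c,[.371,-.284,.013])[0]); print(np.round(r[0],1),np.round(r[1:4],1),cv2.boundingRect(r[4]))
y=np.array(r[0])/1000; print(go(s,y,.003,np.radians(r[3]-90)))
E
```

```text
[ 0.37255245 -0.28490128  0.15084316] [-0.89  0.43  1.89  0.    0.82 -2.33]
[ 368.8 -283.8] [101.8  55.4 172.8] (229, 117, 64, 111)
(array([0.0136, 0.0026, 0.4928]), np.float64(-0.0009), 'deg 0.2')
```

View pics/w14.png

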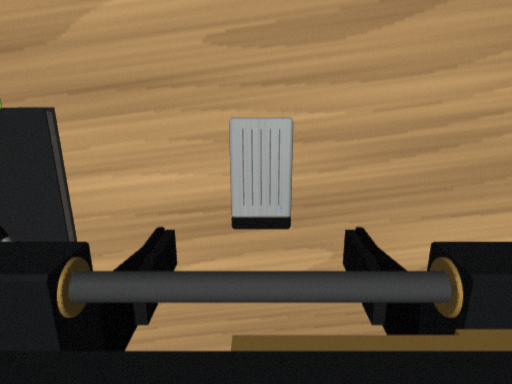

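Picture w14 shows the drive at (261,172), centred between the fingers, with its black cap at (261,223) towards +x. I'll grasp it. That was my last picture view, so numbers only from here.

Emit:
{"fn": "drive_tool", "kwargs": {
  "rows": [
    [1,0.0135,0.0025,0.08,0],
    [1,0,0,0.12,0],
    [1,0,0,0.12,0],
    [1,0,0,0.1,0],
    [1,0,0,0.05,0],
    [1,0,0,0.015,0],
    [1,0,0,0,0],
    [1,0,0,0,0]
  ]
}}

```text
time_s: 29.52
tool_pos: [0.3684, -0.2841, 0.0056]
orientation: [0.199, 3.134, -0.002]
force: [0.5, 0.0, 0.6]
opening: 0.0872
finger_force: 0.0
```

```bash
python3 - <<'E'
from h import *
from cell import state
s=state();print(s["tool_pos"],s["force"],go(s,(.3688,-.2838),.003,np.radians(82.8)))
E
```

```text
[ 0.36840917 -0.2841426   0.00564268] [0.49812132 0.03552608 0.58754911] (array([-0.0011,  0.0013,  0.0088]), np.float64(-0.0004), 'deg 0.1')
```

Emit:
{"fn": "drive_tool", "kwargs": {
  "rows": [
    [1,-0.001,0.001,0.008,0],
    [1,0,0,0,0],
    [0,0,0,0,0],
    [0,0,0,0,0],
    [0,0,0,0,0],
    [0,0,0,0,0],
    [0,0,0,0,0],
    [0,0,0,0,0],
    [0,0,0,0,0]
  ],
  "newtons": 15
}}

```text
time_s: 30.27
tool_pos: [0.3681, -0.2831, 0.0024]
orientation: [-0.199, -3.135, 0.0]
force: [0.4, 0.9, 1.3]
opening: 0.0558
finger_force: 15.0
```

```bash
python3 - <<'E'
from h import *
from cell import state
s=state(); m,p=tool(s); print(p,s["opening"],s["finger_force"])
print("drive centre in tool mm",(m.T@(np.array([.3688,-.2838,0])-p)*1000).round(1), go(s,(.4901,.0193),p[2],np.radians(98.3)))
E
```

```text
[ 0.3680644  -0.28314819  0.00239453] 0.05581878193557276 15.000143498182297
drive centre in tool mm [-0.8 -0.6  2.4] (array([-0.2763,  1.0514, -0.    ]), np.float64(-0.0864), 'deg 15.5')
```

Emit:
{"fn": "drive_tool", "kwargs": {
  "rows": [
    [0,0,0,-0.08,0],
    [0,0,0,-0.1,0],
    [0,0,0,-0.1,0],
    [0,-0.0276,0.1051,0,0],
    [0,-0.0276,0.1051,0,0],
    [0,-0.0276,0.1051,0,0],
    [0,-0.0276,0.1051,0,0],
    [0,-0.0276,0.1051,0,0],
    [0,-0.0276,0.1051,0,0],
    [0,-0.0276,0.1051,0,0]
  ]
}}

```text
time_s: 31.1
tool_pos: [0.4534, -0.0699, 0.0862]
orientation: [-0.199, -3.135, -0.0]
force: [-0.5, -1.0, -0.8]
opening: 0.0559
finger_force: 15.0
```

Emit:
{"fn": "drive_tool", "kwargs": {
  "rows": [
    [0,-0.0276,0.1051,0,0],
    [0,-0.0276,0.1051,0,0],
    [0,-0.0276,0.1051,0,0],
    [0,0,0,0,-0.0288],
    [0,0,0,0,-0.0288],
    [0,0,0,0,-0.0288],
    [0,0,0,0.1,0],
    [0,0,0,0.08,0],
    [0,0,0,0,0],
    [0,0,0,0,0]
  ]
}}

```text
time_s: 31.93
tool_pos: [0.4886, 0.0194, 0.0314]
orientation: [0.227, -3.129, -0.002]
force: [0.4, 0.7, -0.7]
opening: 0.0555
finger_force: 15.0
```

```bash
python3 - <<'E'
from h import *
from cell import state
s=state(); print(s["tool_pos"],s["opening"],go(s,(.4894,.0192),.0025,np.radians(98.3)))
E
```

```text
[0.48859823 0.01944846 0.03139322] 0.05551669918437225 (array([-0.0029, -0.0013,  0.0963]), np.float64(0.0), 'deg -0.0')
```

Emit:
{"fn": "drive_tool", "kwargs": {
  "rows": [
    [0,-0.003,-0.001,0.05,0],
    [0,0,0,0.035,0],
    [0,0,0,0,0],
    [0,0,0,0,0]
  ]
}}

```text
time_s: 32.27
tool_pos: [0.4908, 0.019, 0.0072]
orientation: [0.227, -3.133, -0.0]
force: [0.0, -0.0, -1.0]
opening: 0.0559
finger_force: 15.0
```

```bash
python3 - <<'E'
from h import *
from cell import state
s=state(); print(s["tool_pos"],s["force"],go(s,(.4894,.0192),.0025,np.radians(98.3)))
E
```

```text
[0.49082572 0.01900871 0.00718909] [ 0.01652954 -0.01796973 -0.97524734] (array([0.0046, 0.0013, 0.0156]), np.float64(-0.0), 'deg 0.0')
```

Emit:
{"fn": "drive_tool", "kwargs": {
  "rows": [
    [0,0.0045,0.001,0.011,0],
    [0,0,0,0.004,0],
    [0,0,0,0,0],
    [1,0,0,0,0],
    [1,0,0,0,0],
    [1,0,0,0,0],
    [1,0,0,0,0],
    [1,0,0,-0.05,0],
    [1,0,0,-0.1,0],
    [1,0,0,-0.12,0]
  ]
}}

```text
time_s: 33.1
tool_pos: [0.4879, 0.0193, 0.0827]
orientation: [0.227, -3.128, -0.002]
force: [1.1, -0.9, -0.1]
opening: 0.0858
finger_force: 0.0
```

Emit:
{"fn": "drive_tool", "kwargs": {
  "rows": [
    [1,0,0,-0.12,0],
    [1,0,0,-0.12,0],
    [1,0,0,-0.12,0],
    [1,0,0,-0.12,0],
    [1,0,0,-0.12,0],
    [1,0,0,-0.12,0],
    [1,0,0,0,0],
    [1,0,0,0,0],
    [1,0,0,0,0]
  ]
}}

```text
time_s: 33.85
tool_pos: [0.4887, 0.0193, 0.2988]
orientation: [0.227, -3.132, -0.0]
force: [-0.0, 1.0, 0.3]
opening: 0.0871
finger_force: 0.0
```

```bash
python3 - <<'E'
from h import *
from cell import state
s=state();print(s["tool_pos"],s["force"],s["opening"])
c=grab("wrist","w15")
h,sa,v=cv2.split(cv2.cvtColor(c["image"],cv2.COLOR_RGB2HSV))
px=proj(c,[.49,.019,.013])[0]; print(px)
r=rect(c,(sa<80)&(v>110),.013,px); print("drive metal part",np.round(r[0],1),np.round(r[1:4],1))
u=int(round(px[0])); k=cv2.medianBlur(v,3)[:, u-4:u+5].mean(1); print([(i,int(k[i])) for i in range(int(px[1]),300,2)][:45])
for z,rr in ((.013,None),):
    pass
ey=np.array([-.1444,.9895]); ex=np.array([.9895,.1444]); R0=np.array([.6356,.0405])
for n,P in (("cap end pred",R0-.095*ex),("router front pred",R0-.065*ex)):
    print(n,[proj(c,[*P,z])[0].round(1) for z in (.0,.013,.032)])
E
```

```text
[0.4886509  0.01930312 0.29880208] [-0.0436375   1.03008755  0.34082861] 0.08706575149267574
[259.43110754 152.12002888]
drive metal part [485.3  18. ] [91.3 55.5  8.4]
[(152, 193), (154, 193), (156, 192), (158, 191), (160, 192), (162, 192), (164, 192), (166, 191), (168, 191), (170, 191), (172, 191), (174, 194), (176, 195), (178, 195), (180, 194), (182, 119), (184, 27), (186, 25), (188, 25), (190, 61), (192, 207), (194, 207), (196, 203), (198, 205), (200, 199), (202, 200), (204, 202), (206, 204), (208, 204), (210, 119), (212, 85), (214, 13), (216, 12), (218, 13), (220, 13), (222, 19), (224, 28), (226, 30), (228, 30), (230, 19), (232, 14), (234, 14), (236, 14), (238, 14), (240, 16)]
cap end pred [array([259.6, 187.5]), array([259.6, 190.1]), array([259.6, 194.1])]
router front pred [array([259.6, 207.7]), array([259.6, 210.8]), array([259.6, 215.6])]
```

```bash
python3 -c "
from cell import finish_job
print(finish_job())"
```

```text
the job is handed in; nothing more can be done
None
```

The job is done and handed in at about 34 s: the terminal and adapter stand squared and front-aligned in the middle of the gaps beside the router (edge to edge, not centre to centre). The switch is within about 1.5 mm of central on the terminal, and the drive points at the router with its socket end about 3 cm clear.

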